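Flow-check a respirator filter at the ward desk

ROBOT

A 6-joint arm with a two-finger parallel gripper is mounted at the origin on the work surface. World frame = base frame: x ahead of the robot, y to its left, z up, the work surface at z = 0. Lengths are in m, angles in rad, forces in N, time in s.
With the tool pointing down it reaches from about 0.3 to 0.85 m from the base axis. Payload 4.2 kg.
Tool frame: the origin (TCP) lies midway between the tips of the shut fingers; the grasp point (between the pads) lies 19 mm behind it (r.grip_depth is the distance from the TCP to the grasp point, in m); z points along the fingers, y is the line along which they close (so a half turn about z gives the same grasp; the last joint's range is limited). The gripper opens to 91 mm and grips with 3 to 60 N. Pads are 32 mm wide; open, the fingers measure 118 mm over their backs; the gripper's body (76 mm by 178 mm) begins 60 mm behind the grasp point.
Start: joints at [-1.173, 0.32, 1.565, -0, 1.257, -0.02], TCP at [0.233, -0.526, 0.18] pointing down, gripper open.
Joint ranges: [-3.11, 3.11], [-0.84, 2.01], [0.21, 2.61], [-1.34, 4.49], [0.05, 2.63], [-2.56, 2.56]. Speed limits (rad/s): [2.57, 2.57, 3.14, 3.14, 3.14, 3.14].

INTERFACE

Orientations are given as a unit quaternion [w, x, y, z].
In Python, from plant import r gives the robot as it stands. Calls block until the motion is done:
- r.move_to(position, orientation): joint-space move of the TCP to a pose.
- r.move_l(position, rot=None, rate=0.15, f_stop=None): straight line of the TCP; rot=None keeps the orientation; rate is the mean speed in m/s. With f_stop (N) it stops when the force on the tool has changed by that much, and returns True; else False.
- r.goto_joints(angles): joint-space move.
- r.gripper_to(opening, strength=None): finger opening in m; strength is the grip in N (None keeps the last); returns when the fingers have stopped.
- r.sleep(seconds).
- r.ik(position, orientation): joint angles nearest the present ones, or None.
- r.get_state(): the state.
- r.snapshot(name): name is "scene" or "top" or "wrist"; returns a dict with "image" (480x640x3 uint8, red, green, blue), "fx", "fy", "cx", "cy" (pixels), "R" (3x3) and "t" (3): a world point X has camera coordinates R X + t; the wrist camera has in their place "mount" (4x4, takes a point from camera to tool coordinates, whose origin is the TCP and whose axes are the flange's). Camera axes: x right, y down, z forward; pixel columns grow to the right and rows downward; lengths in m; the calibration is good to about 2 mm. A picture is of the moment at which its call begins: read the wrist's pose just before it. There is no depth.
A pose or a line that the arm cannot do raises r.PlanningError and nothing moves.
- r.finish_job(): hands the job in; it is judged then, once.
Trained networks look in a picture, given as the dict that the camera call returned (one of the last four; its "shot" number tells which), for a name from the list of things; names that differ only in an ending like _2 or _b are one class to them, and where a whole thing is asked for, a point or a joint stands for the part that bears it (a point fixed in the world has none). Each returns a list of dicts, best first, with "p" (0 to 1); they miss things now and then, are a little off and sometimes report something else, mostly with a low value. They report only what shows in the picture. A call takes as long as a camera call. They do not tell look-alikes from the thing itself.
- r.find_in(picture, target): "box" ([left, top, right, bottom] in pixels, round what is visible of it).
- r.spot_point(picture, target): "position" ([column, row] in pixels: a listed point, or the origin of a listed thing).
The state is a dict: "time_s": time; "joint_pos": joint angles; "joint_velocities": joint speeds; "effort": joint torques, N m; "position": TCP position; "orientation": TCP orientation; "contact_force": force on the tool from outside, world axes, zero at the start; "ft_torque": the same for the moment, N m; "width": finger opening in m; "gripper_force": force on a finger pad.
Only numpy, scipy, OpenCV 4.12 (cv2) and the standard library are available. Lean on these libraries where they do the work, as an engineer would, in place of code of your own. Each camera call takes 0.05 s, during which the arm holds its last target. There are 200 camera calls.

TASK

Flow-check the filter cartridge that lies in the sloping test stand: throw the toggle clamp's handle right over centre so that its foot holds the cartridge down, then swing the flow lever at the other end into line with the white pointer, keep it there for at least half a second, and bring it fully back to its rest. Then throw the clamp fully open again, take the cartridge out and set it down flat in the steel tray without dropping it. Keep the cartridge clamped while the lever is moved, and leave the pointer and the other things on the desk where they are.

Things in the scene. Friction and masses are not known exactly. Their poses are not given: they have to be found in the camera images.
- stand: Fixed test stand: white frame 170 x 360 mm, aluminium face 180 x 360 mm sloping up away from the robot at 0.52 rad. Origin under its centre on the desk, x away from the robot, z up. Directions in its frame: s, up the slope = (cos 0.52, 0, sin 0.52); v = y; n, out of the face = (-sin 0.52, 0, cos 0.52). On the face: clamp cheeks 55 mm high, a gauge 15 mm high at s 60, v -50 mm.
- nest (a point): Centre of the sloping face, 75 mm above the stand's origin, axes as the stand's: middle of the nest, a ledge (low side) and two rails, all 9 mm high, with the cartridge between them.
- cartridge: Grey filter cartridge, loose, 0.1 kg: block 84 (x) x 60 (y) x 24 (z) mm, origin at the centre of its underside. A fin 10 (x) x 36 (y) mm, to be gripped across its 10 mm, stands on it at x = -18 mm, from z = 24 to 53 mm. The clamp foot lands at x = +18 mm (dark disc). It starts in the nest with x, y, z along s, v, n, so the tool must lean with the slope to take the fin.
- clamp_handle (a joint): Toggle clamp handle, rad: 0 open (handle leans out to +v, 0.5 rad above the face), 1.5 closed at its stop (2.0 rad from +v: past n, leaning 0.43 rad over the nest). Turns about s through clamp_pivot, from +v towards n. Dead centre at 1.41: beyond it the foot's spring holds it shut, before it the spring pushes it open. Takes about 0.3 N m; can be pushed.
- clamp_pivot (a point): Hinge axis of the clamp's handle, fixed on the stand at s = 18, v = 110, n = 45 mm.
- handle_grip (a point): Centre of the clamp handle's black ball grip, 28 mm across, 100 mm from clamp_pivot, at the end of a 12 mm steel rod.
- clamp_foot: Spring-loaded rubber foot of the clamp arm, 18 mm wide, origin at the centre of its pressing face. The arm (95 mm long) is linked to the handle and swings 1.6 rad from standing up square to the face (open) to lying over the nest (closed). It presses with about 5 N when closed.
- lever (a joint): Flow lever angle, rad: 0 at rest, leaning 0.7 rad from n towards -v; grows to 1.4 (leaning 0.7 rad towards +v). It turns about the s direction through lever_pivot and stays where it is left (friction 0.12 N m).
- lever_pivot (a point): Hinge axis of lever and pointer, on a grey block 22 mm high on the stand, at s = 0, v = -115, n = 22 mm.
- lever_knob (a point): Centre of the black ball knob of the lever, 24 mm across, 85 mm from lever_pivot.
- pointer (a joint): Angle of the white pointer, same axis, zero and direction as the lever: the lever is in line with the pointer when both joints read the same. Stiffly held; not to be moved.
- pointer_tip (a point): Tip of the white pointer, 48 mm from the axis, 21 mm up the slope from the lever's plane.
- tray: Open steel tray, fixed, 150 (x) x 180 (y) mm outside, walls 4 mm thick and 30 mm high, floor 4 mm thick. Origin under its centre on the desk.
- mouse: Black computer mouse, loose, 100 x 60 x 33 mm, origin under its centre. Leave alone.
- gel: White hand-gel bottle, loose, 60 mm across, 150 mm high, origin under its centre. Leave alone.
- pot: Blue pen pot, loose, empty, 76 mm across, 90 mm high, origin under its centre. Leave alone.
- phone: Cream desk telephone, loose, 200 x 170 x 70 mm, origin under its centre. Leave alone.
Mind the look-alikes: they are no part of the job. Of the things that look like the cartridge, the smaller one is meant.

How it is judged:
On the way, in this order (a step that is already met when the one before it is completed fails the run):
1. the clamp is closed past its dead centre and its foot presses the cartridge (value of joint clamp_handle above 1.43 rad and contact force between clamp_foot and cartridge above 2 N), for 0.2 s.
2. with the cartridge clamped, the lever is kept in line with the pointer (within 0.1 rad) for half a second (all of step 1 and angle between the z axis of lever_knob and the z axis of pointer_tip, either way round below 0.1 rad), for 0.5 s.
3. with the cartridge still clamped, the lever is back at its rest (below 0.12 rad) (all of step 1 and value of joint lever below 0.12 rad), for 0.2 s.
4. the clamp is thrown fully open (handle below 0.2 rad) with the cartridge still in the nest (value of joint clamp_handle below 0.2 rad and value of joint lever below 0.12 rad and distance between cartridge and nest below 0.015 m), for 0.1 s.
At the end, for the whole second after the job is handed in: The cartridge lies still and flat (within 0.1 rad, fin up) on the tray's floor, the clamp is fully open (handle below 0.2 rad) and the lever is at its rest (below 0.12 rad) (z of cartridge in the frame of tray between 0 and 0.009 m and x of cartridge in the frame of tray between -0.06 and 0.06 m and y of cartridge in the frame of tray between -0.07 and 0.07 m and angle between cartridge's own z axis and vertical below 0.1 rad and linear speed of cartridge below 0.02 m/s and value of joint clamp_handle below 0.2 rad and value of joint lever below 0.12 rad); the robot touches nothing.
It fails at once if the lever is off its rest while the clamp is not closed (value of joint lever above 0.2 rad and value of joint clamp_handle below 1.43 rad).
It fails at once if the cartridge is dropped (moves faster than 0.7 m/s while the fingers do not hold it) (linear speed of cartridge above 0.7 m/s and contact force between the fingers and cartridge below 0.1 N).
It fails at once if the pointer is moved by more than 5 mm (distance of pointer_tip from where it was at the start of the episode above 0.005 m).
It fails at once if the mouse, gel bottle, pen pot or phone is moved by more than 20 mm (distance of any of mouse, gel, pot, phone from where it was at the start of the episode above 0.02 m).
It also fails if it takes over 72 s, if anything falls off the work surface, if the arm or the gripper's body presses on something with over 40 N, if the wrist force passes 120 N, or if a joint passes its speed limit or range.

## Working session

There is one attempt and no reset: what is moved stays moved. The work goes in short steps, each a Python script; the robot and the scene stay as the last script left them, time stands still between calls to the robot, and variables do not carry over. Pictures are saved under pics/ and viewed, at most 13 in all, crops included, and the job is handed in when it is done.

```bash
mkdir -p pics; ls; cat > h.py <<'E'
import numpy as np, cv2
from plant import r
E
python3 - <<'E'
from h import *
ps={}
for c in ("scene","top"):
    p=r.snapshot(c); ps[c]=p
    cv2.imwrite(f"pics/{c}0.png",p["image"][:,:,::-1])
    print(c,p["fx"],p["cx"],p["cy"],np.round(p["R"],3).tolist(),np.round(p["t"],3).tolist())
    for n in ["stand","cartridge","tray","clamp_handle","lever","mouse","gel","pot","phone"]:
        print(n,[(np.round(d["box"]).tolist(),round(d["p"],2)) for d in r.find_in(p,n)][:4])
    for n in ["nest","cartridge","stand","tray","clamp_pivot","handle_grip","lever_pivot","lever_knob","pointer_tip","clamp_foot"]:
        print(n,[(np.round(d["position"],1).tolist(),round(d["p"],2)) for d in r.spot_point(p,n)][:4])
print(r.get_state()["time_s"])
E
```

```text
pics
scene 502.88078646149575 324.6240922517921 240.69673299691536 [[-0.433, 0.902, 0.008], [0.703, 0.343, -0.623], [-0.564, -0.264, -0.782]] [0.17, -0.333, 1.608]
stand [([225.0, 190.0, 388.0, 336.0], 0.97)]
cartridge [([288.0, 235.0, 326.0, 262.0], 0.77), ([310.0, 181.0, 358.0, 228.0], 0.65)]
tray [([169.0, 169.0, 254.0, 225.0], 0.84)]
clamp_handle [([335.0, 256.0, 390.0, 274.0], 0.74)]
lever [([258.0, 185.0, 280.0, 225.0], 0.47)]
mouse [([427.0, 249.0, 464.0, 288.0], 0.64)]
gel [([139.0, 206.0, 171.0, 254.0], 0.59), ([440.0, 274.0, 555.0, 380.0], 0.2)]
pot [([174.0, 250.0, 207.0, 295.0], 0.79)]
phone [([441.0, 277.0, 554.0, 384.0], 0.94)]
nest [([303.6, 257.8], 0.66)]
cartridge [([335.0, 209.3], 0.73), ([305.5, 255.6], 0.63)]
stand [([307.2, 275.0], 0.74)]
tray [([214.5, 199.2], 0.72)]
clamp_pivot [([344.8, 267.5], 0.64)]
handle_grip [([381.2, 270.6], 0.57)]
lever_pivot [([271.1, 225.8], 0.8), ([159.1, 245.9], 0.4), ([304.0, 254.5], 0.35)]
lever_knob [([261.3, 192.9], 0.59)]
pointer_tip [([277.6, 214.0], 0.62)]
clamp_foot []
top 488.35943019825504 314.96662602255265 246.9425978064
[... 430 characters left out ...]
0, 297.0, 238.0], 0.72), ([435.0, 197.0, 463.0, 227.0], 0.4)]
gel [([408.0, 252.0, 475.0, 306.0], 0.71), ([436.0, 196.0, 462.0, 228.0], 0.68)]
pot [([384.0, 178.0, 414.0, 208.0], 0.91)]
phone [([127.0, 220.0, 211.0, 299.0], 0.95)]
nest [([320.9, 241.4], 0.69), ([321.9, 237.2], 0.39)]
cartridge [([337.9, 320.6], 0.84), ([321.9, 240.2], 0.61), ([288.9, 234.7], 0.47)]
stand [([327.0, 245.5], 0.82)]
tray [([439.3, 279.1], 0.61)]
clamp_pivot [([287.0, 234.7], 0.89)]
handle_grip [([255.3, 231.8], 0.75), ([361.0, 249.5], 0.46)]
lever_pivot [([364.3, 253.6], 0.97)]
lever_knob [([380.4, 261.2], 0.59)]
pointer_tip [([361.3, 247.7], 0.48)]
clamp_foot [([362.6, 251.8], 0.62), ([294.4, 251.2], 0.43)]
2.0
```

```bash
python3 - <<'E'
import cv2
a=cv2.imread("pics/scene0.png"); b=cv2.imread("pics/top0.png")
cv2.imwrite("pics/c1.png",cv2.resize(a[150:350,130:400],None,fx=2.9,fy=2.9,interpolation=cv2.INTER_CUBIC))
cv2.imwrite("pics/c2.png",cv2.resize(b[170:350,230:490],None,fx=3,fy=3,interpolation=cv2.INTER_CUBIC))
E
```

```text
(no output)
```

View pics/c1.png

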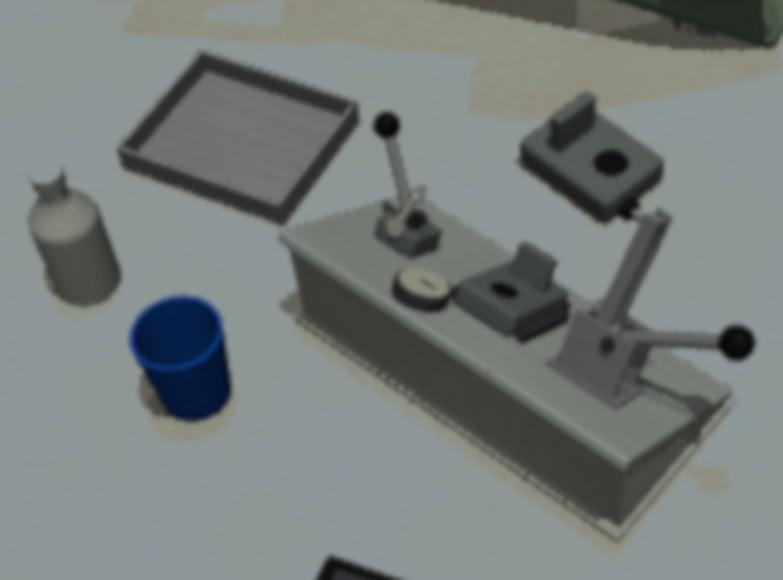

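View pics/c2.png

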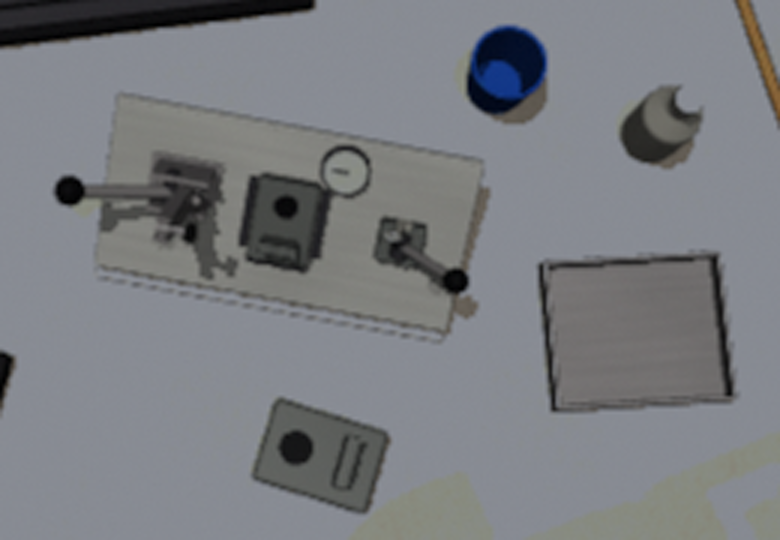

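The two candidates for the cartridge are the one in the stand (top 322,240; scene 305,255) and the one on the desk (top 338,322; scene 335,208). The stand one is clearly smaller and sits in the nest, so it is the target, and the enlarged crops confirm it. The clamp is open with its handle to +v, the lever is at the −v end, and the tray lies to the right. Next I fit the stand pose.

```bash
cat >> h.py <<'E'
from scipy.spatial.transform import Rotation as Ro
from scipy.optimize import least_squares
A=0.52
def S(pose,s,v,n):  # stand face coords (m) -> world
    x,y,th=pose[:3]
    p=np.array([s*np.cos(A)-n*np.sin(A), v, 0.075+s*np.sin(A)+n*np.cos(A)])
    return Ro.from_euler("z",th).apply(p)+[x,y,0]
def proj(c,X):
    q=np.array(c["R"])@X+c["t"]; return np.array([c["fx"]*q[0]/q[2]+c["cx"],c["fy"]*q[1]/q[2]+c["cy"]])
def knob(l,L=.085): a=l-.7; return (0,-.115+L*np.sin(a),.022+L*np.cos(a))
def ptip(l): a=l-.7; return (.021,-.115+.048*np.sin(a),.022+.048*np.cos(a))
def grip(h,L=.1): a=.5+h; return (.018,.11+L*np.cos(a),.045+L*np.sin(a))
E
python3 - <<'E'
from h import *
C={c:r.snapshot(c) for c in ("scene","top")}
face={"nest":lambda q:(0,0,0),"clamp_pivot":lambda q:(.018,.11,.045),"lever_pivot":lambda q:(0,-.115,.022),
"handle_grip":lambda q:grip(0),"lever_knob":lambda q:knob(q[3]),"pointer_tip":lambda q:ptip(q[4]),"c1":lambda q:(.09,-.18,0),"c2":lambda q:(.09,.18,0),"c3":lambda q:(-.09,.18,0),"c4":lambda q:(-.09,-.18,0)}
obs=[("scene","clamp_pivot",344.8,267.5),("scene","handle_grip",381.2,270.6),("scene","lever_pivot",271.1,225.8),("scene","lever_knob",261.3,192.9),("scene","pointer_tip",276,215),("scene","nest",303.6,257.8),
("scene","c1",226.9,231.7),("scene","c2",345.5,310.3),("scene","c3",382.8,286.2),
("top","clamp_pivot",287,234.7),("top","handle_grip",255,232),("top","lever_pivot",364.3,253.6),("top","lever_knob",380.4,262),("top","pointer_tip",361.3,247.7),("top","nest",321,241.4),
("top","c1",391,223.3),("top","c2",269.3,201),("top","c3",262,259.3),("top","c4",377.7,280.7)]
f=lambda q:np.concatenate([proj(C[c],S(q,*face[n](q)))-[u,v] for c,n,u,v in obs])
so=least_squares(f,[.6,0,0,0,.7],loss="soft_l1")
print(so.x.round(4))
for o,e in zip(obs,f(so.x).reshape(-1,2)): print(o[:2],e.round(1))
# tray: corners from top crop (top rim z=.03)
tc=np.array([[541,262],[717,254],[733,397],[553,410]])/3+[230,170]
sc=np.array([[204,53],[357,102],[283,221],[121,152]])/2.9+[130,150]
def tr(q,a,b,z=.03): return Ro.from_euler("z",q[2]).apply([a,b,z])+[q[0],q[1],0]
cs=[(.075,.09),(.075,-.09),(-.075,-.09),(-.075,.09)]
# scene order: (-,-),( -,+),(+,+),(+,-)
ss=[(-.075,-.09),(-.075,.09),(.075,.09),(.075,-.09)]
g=lambda q:np.concatenate([proj(C["top"],tr(q,*k))-p for k,p in zip(cs,tc)]+[proj(C["scene"],tr(q,*k))-p for k,p in zip(ss,sc)])
t=least_squares(g,[.5,-.3,0],loss="soft_l1"); print(t.x.round(4)); print(g(t.x).reshape(-1,2).round(1).tolist())
E
```

```text
[ 0.5769  0.0338 -0.2217  0.0022  1.0094]
('scene', 'clamp_pivot') [-1.6 -1.6]
('scene', 'handle_grip') [ 1.9 -2.3]
('scene', 'lever_pivot') [ 0.3 -0.2]
('scene', 'lever_knob') [ 0.8 -0.5]
('scene', 'pointer_tip') [-0.3 -1.1]
('scene', 'nest') [ 0.8 -1.7]
('scene', 'c1') [-1.2 -3.9]
('scene', 'c2') [-0.1 -1.5]
('scene', 'c3') [-0.3 -2. ]
('top', 'clamp_pivot') [-0.9 -2.8]
('top', 'handle_grip') [-2.6 -0.9]
('top', 'lever_pivot') [-1.8 -3.4]
('top', 'lever_knob') [ 1.5 -0.1]
('top', 'pointer_tip') [-2.4  0.1]
('top', 'nest') [ 3.1 -1.2]
('top', 'c1') [ 0.2 -0.3]
('top', 'c2') [-0.9 -1.7]
('top', 'c3') [-1.8 -2.8]
('top', 'c4') [ 0.1 -1.1]
[ 0.4578 -0.3154  0.0361]
[[-1.2, -1.1], [-0.6, -2.1], [-0.1, -0.0], [-0.4, -0.6], [-0.2, -2.8], [1.2, -1.9], [-0.2, -6.5], [-1.1, -2.7]]
```

```bash
cat >> h.py <<'E'
def RT(th,lean=A,flip=1):  # tool rotation: z=-n, y=flip*s
    s=np.array([np.cos(lean),0,np.sin(lean)]); z=np.array([np.sin(lean),0,-np.cos(lean)])
    y=flip*s; return Ro.from_euler("z",th)*Ro.from_matrix(np.column_stack([np.cross(y,z),y,z]))
def q4(R): x,y,z,w=R.as_quat(); return [w,x,y,z]
def toR(q): return Ro.from_quat([q[1],q[2],q[3],q[0]])
def wcam(st,p):
    M=np.array(p["mount"]); Rt=toR(st["orientation"]).as_matrix()
    Rc=Rt@M[:3,:3]; tc=Rt@M[:3,3]+st["position"]
    return dict(fx=p["fx"],fy=p["fy"],cx=p["cx"],cy=p["cy"],R=Rc.T,t=-Rc.T@tc)
E
python3 - <<'E'
from h import *
P=[.577,.034,-.222]
p=r.snapshot("wrist"); print(np.round(p["mount"],3).tolist(),p["fx"],r.get_state()["orientation"])
pts={"grip0":grip(0),"grip.8":grip(.8),"grip1.5":grip(1.5),"knob0":knob(0),"knob1":knob(1.01),"fin":(-.018,0,.028),"va":(0,.1,.30),"vb":(0,-.1,.30),"vc":(-.05,0,.38)}
for fl in (1,-1):
    for k,v in pts.items():
        j=r.ik(S(P,*v),q4(RT(P[2],A,fl))); print(fl,k,None if j is None else np.round(j,2))
    j=r.ik([.458,-.315,.03],q4(RT(-.22,0,fl))); print("tray",j)
E
```

```text
[[-0.0, -0.963, -0.269, 0.077], [1.0, -0.0, 0.0, 0.0], [-0.001, -0.269, 0.963, -0.204], [0.0, 0.0, 0.0, 1.0]] 375.7981214995438 [4.85599972e-05 9.78263461e-01 2.07365855e-01 1.97146221e-05]
1 grip0 [ 0.56  0.25  1.84 -0.55  0.74  1.14]
1 grip.8 [ 0.5   0.12  1.9  -0.48  0.79  1.01]
1 grip1.5 [ 0.37  0.05  1.98 -0.44  0.71  0.87]
1 knob0 [-0.29  0.    2.18  0.07  0.44 -0.12]
1 knob1 [-0.04 -0.01  2.16 -0.19  0.49  0.33]
1 fin [ 0.19  0.17  2.18 -0.59  0.36  0.92]
1 va [ 0.61 -0.12  1.8  -0.42  1.13  0.95]
1 vb [-0.01 -0.32  1.94 -0.12  1.01  0.25]
1 vc [ 0.58 -0.35  1.85 -0.38  1.29  0.84]
tray [-6.23162500e-01  4.27107272e-01  1.81585006e+00 -4.44089210e-16
  8.98635320e-01 -4.03162500e-01]
-1 grip0 [ 0.56  0.25  1.84 -0.55  0.74 -2.01]
-1 grip.8 [ 0.5   0.12  1.9  -0.48  0.79 -2.13]
-1 grip1.5 [ 0.37  0.05  1.98 -0.44  0.71 -2.27]
-1 knob0 None
-1 knob1 None
-1 fin [ 0.19  0.17  2.18 -0.59  0.36 -2.22]
-1 va [ 0.61 -0.12  1.8  -0.42  1.13 -2.19]
-1 vb None
-1 vc [ 0.58 -0.35  1.85 -0.38  1.29 -2.3 ]
tray None
```

```bash
python3 - <<'E'
from h import *
import json
P=[.577,.034,-.222]; O=q4(RT(P[2]))
names=["nest","cartridge","clamp_pivot","handle_grip","lever_pivot","lever_knob","pointer_tip"]
out=[]
s0=r.get_state()["position"]
r.move_l([s0[0],s0[1],.38],rate=.25)
for k,v in enumerate([(-.02,-.10,.22),(-.02,.0,.25),(0,.12,.22),(-.06,.08,.3)]):
    r.move_to(S(P,*v),O)
    st=r.get_state(); p=r.snapshot("wrist"); cv2.imwrite(f"pics/w{k}.png",p["image"][:,:,::-1])
    c=wcam(st,p); c["R"]=c["R"].tolist(); c["t"]=c["t"].tolist()
    for n in names:
        for d in r.spot_point(p,n)[:2]:
            if d["p"]>.3: out.append([k,n,*d["position"],d["p"],c]); print(k,n,np.round(d["position"],1),round(d["p"],2), np.round(proj(c,S(P,*{"nest":(0,0,0),"cartridge":(0,0,0),"clamp_pivot":(.018,.11,.045),"handle_grip":grip(0),"lever_pivot":(0,-.115,.022),"lever_knob":knob(0),"pointer_tip":ptip(1.01)}[n]))))
json.dump(out,open("obs.json","w")); print(r.get_state()["time_s"])
a=np.hstack([cv2.imread(f"pics/w{k}.png") for k in (0,2)]); cv2.imwrite("pics/wv.png",cv2.resize(a,(800,300),interpolation=cv2.INTER_AREA))
E
```

```text
0 cartridge [108.2 191.2] 0.86 [335. 110.]
0 cartridge [332.6 108.7] 0.58 [335. 110.]
0 lever_pivot [333.4 223.8] 0.65 [335. 220.]
0 lever_knob [338.3 288.4] 0.88 [337. 290.]
0 pointer_tip [359.7 215. ] 0.68 [359. 216.]
1 cartridge [330.4 200.6] 0.81 [335. 200.]
1 cartridge [137.4 271.1] 0.61 [335. 200.]
1 clamp_pivot [352.5 102.9] 0.57 [355. 101.]
1 lever_pivot [331.8 296.8] 0.56 [334. 294.]
1 lever_knob [333.4 362.6] 0.61 [336. 363.]
1 pointer_tip [363.4 144.9] 0.63 [355. 299.]
1 pointer_tip [356.4 299.3] 0.43 [355. 299.]
2 cartridge [319.6 390.8] 0.43 [318. 300.]
2 clamp_pivot [334.7 224. ] 0.75 [336. 221.]
2 handle_grip [333.8 133.5] 0.61 [340. 132.]
2 handle_grip [289.5 280.4] 0.41 [340. 132.]
2 lever_pivot [317.2 395. ] 0.58 [318. 392.]
3 clamp_pivot [382.2 175.6] 0.86 [381. 174.]
3 handle_grip [387.8  92.7] 0.61 [393.  93.]
3 lever_knob [363.7 392.1] 0.71 [363. 394.]
3 lever_knob [379.7 173.2] 0.45 [363. 394.]
8.2333
```

View pics/wv.png

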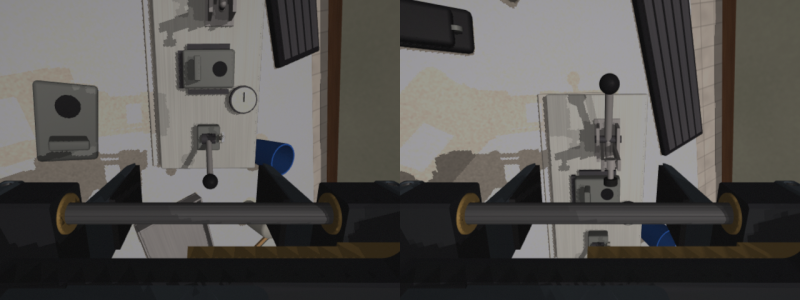

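The wrist views agree with the fit to within a few pixels: knob at (337,289) in w0 and handle ball at (334,133) in w2. I'll refine with these, then grip and throw the clamp.

```bash
python3 - <<'E'
from h import *
import json
face={"cartridge":lambda q:(0,0,0),"clamp_pivot":lambda q:(.018,.11,.045),"lever_pivot":lambda q:(0,-.115,.022),
"handle_grip":lambda q:grip(q[5]),"lever_knob":lambda q:knob(q[3]),"pointer_tip":lambda q:ptip(q[4])}
obs=[]
for k,n,u,v,p,c in json.load(open("obs.json")):
    pr=proj(c,S([.577,.034,-.222],*face[n]([0,0,0,0,1.01,0])))
    if np.hypot(*(pr-[u,v]))<15: obs.append((k,n,u,v,c))
# sharpen black balls by dark blob centroid
for i,(k,n,u,v,c) in enumerate(obs):
    if n in("handle_grip","lever_knob"):
        im=cv2.imread(f"pics/w{k}.png",0); x,y=int(u)-22,int(v)-22
        b=(im[y:y+44,x:x+44]<32).astype(np.uint8); b=cv2.morphologyEx(b,cv2.MORPH_OPEN,cv2.getStructuringElement(2,(9,9)))
        N,l,stt,ce=cv2.connectedComponentsWithStats(b)
        if N>1:
            j=1+np.argmax(stt[1:,4]); print(k,n,(u,v),(ce[j]+[x,y]).round(1),stt[j])
C={}
f=lambda q:np.concatenate([proj(c,S(q,*face[n](q)))-[u,v] for k,n,u,v,c in obs]+[(np.array([q[3],q[5]]))*50])
so=least_squares(f,[.577,.034,-.222,0,1,0],loss="soft_l1")
print(so.x.round(4), np.sqrt(np.diag(np.linalg.inv(so.jac.T@so.jac))).round(4))
for o,e in zip(obs,f(so.x)[:-2].reshape(-1,2)): print(o[:2],e.round(1))
E
```

```text
0 lever_knob (338.3, 288.4) [334.8 289.2] [  9  12  22  24 366]
1 lever_knob (333.4, 362.6) [331.  366.1] [ 14  19  13  16 155]
2 handle_grip (333.8, 133.5) [333.6 134.3] [  8   7  32  33 729]
3 handle_grip (387.8, 92.7) [388.3  93.8] [ 12  10  25  28 519]
[ 0.574   0.0331 -0.2088  0.0802  1.052  -0.0191] [0.0005 0.0006 0.0036 0.0251 0.0221 0.0177]
(0, 'cartridge') [0.5 3.2]
(0, 'lever_pivot') [ 0.7 -2.1]
(0, 'lever_knob') [-1.1  0.4]
(0, 'pointer_tip') [-1.9  0.5]
(1, 'cartridge') [2.3 0.4]
(1, 'clamp_pivot') [-0.4 -0.8]
(1, 'lever_pivot') [ 1.4 -1.2]
(1, 'lever_knob') [2.2 0.5]
(1, 'pointer_tip') [-2.8 -0.6]
(2, 'clamp_pivot') [-2.4 -1.2]
(2, 'handle_grip') [ 0.5 -0. ]
(2, 'lever_pivot') [ 0.1 -1.6]
(3, 'clamp_pivot') [-3.5  0. ]
(3, 'handle_grip') [0.8 0.8]
(3, 'lever_knob') [-0.1  2. ]
```

```bash
cat >> h.py <<'E'
P=[.574,.0331,-.209]; O=q4(RT(P[2])); D=.016
def at(p,dn=0): return S(P,p[0],p[1],p[2]-D+dn)   # TCP so that p sits D behind it
def F():
    st=r.get_state(); f=Ro.from_euler("z",P[2]).inv().apply(st["contact_force"]); c,s=np.cos(A),np.sin(A)
    g=np.array([c*f[0]+s*f[2],f[1],-s*f[0]+c*f[2]])
    x=Ro.from_euler("z",P[2]).inv().apply(np.array(st["position"])-[P[0],P[1],0])-[0,0,.075]
    q=np.array([c*x[0]+s*x[2],x[1],-s*x[0]+c*x[2]])
    return round(st["time_s"],1),"F(svn)",g.round(1),"tcp(svn)mm",(q*1e3).round(1),"w",round(st["width"]*1e3,1)
E
python3 - <<'E'
from h import *
r.gripper_to(.055,25)
r.move_to(at(grip(0),.09),O)
print(r.move_l(at(grip(0)),rot=O,rate=.12,f_stop=8)); print(F())
r.gripper_to(.0,25); print(F())
for h in np.arange(.25,1.01,.25):
    r.move_l(at(grip(h)),rate=.12); print(h,F())
E
```

```text
False
(10.6, 'F(svn)', array([-0.2,  0.2,  0.7]), 'tcp(svn)mm', array([ 18.6, 198.1,  77.8]), 'w', 55.3)
(11.5, 'F(svn)', array([0.2, 1.3, 0.2]), 'tcp(svn)mm', array([ 18. , 197.8,  76.9]), 'w', 0.5)
0.25 (11.9, 'F(svn)', array([ 0. , -0.4,  0.4]), 'tcp(svn)mm', array([ 18.5, 183.3,  97.7]), 'w', 0.9)
0.5 (12.2, 'F(svn)', array([ 0.2, -0. , -0.1]), 'tcp(svn)mm', array([ 18.3, 164.2, 113.2]), 'w', 0.6)
0.75 (12.6, 'F(svn)', array([ 0.2,  0.7, -0.1]), 'tcp(svn)mm', array([ 18.2, 141.7, 123.8]), 'w', 0.5)
1.0 (13.0, 'F(svn)', array([0.7, 0.2, 0.4]), 'tcp(svn)mm', array([ 18.2, 117.3, 128.6]), 'w', 0.5)
```

The fingers shut on nothing, so I look.

```bash
python3 - <<'E'
from h import *
a=r.snapshot("scene"); A1=a["image"][150:350,200:420,::-1]
st=r.get_state(); w=r.snapshot("wrist"); c=wcam(st,w)
for p in (a,w): print([(np.round(d["position"]),round(d["p"],2)) for d in r.spot_point(p,"handle_grip")])
print(proj(a,S(P,*grip(0))),proj(c,S(P,*grip(0))),proj(a,np.array(st["position"])))
cv2.imwrite("pics/m1.png",np.hstack([cv2.resize(A1,(440,400),interpolation=cv2.INTER_CUBIC),cv2.resize(w["image"][:,:,::-1],(360,270))] if 0 else [cv2.resize(A1,(440,400),interpolation=cv2.INTER_CUBIC),cv2.resize(w["image"][:,100:540,::-1],(360,400))]))
E
```

```text
[(array([383., 269.]), 0.65)]
[(array([317., 128.]), 0.9)]
[383.7270725 266.3930379] [317.10486639 127.56526147] [358.97047595 234.68711491]
```

View pics/m1.png

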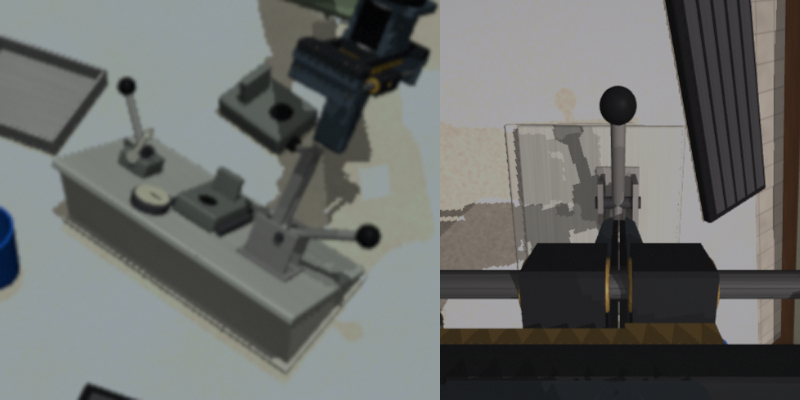

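```bash
python3 - <<'E'
from h import *
import json
def blob(im,u,v,h=22):
    x,y=int(u)-h,int(v)-h; g=cv2.cvtColor(im[y:y+2*h,x:x+2*h],cv2.COLOR_RGB2GRAY)
    g=cv2.resize(g,None,fx=4,fy=4,interpolation=cv2.INTER_CUBIC)
    b=cv2.morphologyEx((g<45).astype(np.uint8),cv2.MORPH_OPEN,cv2.getStructuringElement(2,(21,21)))
    N,l,s,ce=cv2.connectedComponentsWithStats(b); j=1+np.argmax(s[1:,4]); return (ce[j]+.5)/4-.5+[x,y],s[j,2:4]/4
def tri(ob):
    f=lambda X:np.concatenate([proj(c,X)-u for c,u in ob]); so=least_squares(f,[.5,0,.15],loss="soft_l1"); return so.x,f(so.x).round(1)
def inv(X):
    x=Ro.from_euler("z",P[2]).inv().apply(X-np.array([P[0],P[1],0]))-[0,0,.075]; c,s=np.cos(A),np.sin(A)
    return (np.array([c*x[0]+s*x[2],x[1],-s*x[0]+c*x[2]])*1e3).round(1)
a=r.snapshot("scene"); t=r.snapshot("top"); st=r.get_state(); w=r.snapshot("wrist"); c=wcam(st,w)
H=[(a,blob(a["image"],383,269,14)),(t,blob(t["image"],255,232,14)),(c,blob(w["image"],317,128))]
W=json.load(open("obs.json")); cams={o[0]:o[5] for o in W}
for k,u in ((2,(334,134)),(3,(388,93))): H.append((cams[k],blob(cv2.imread(f"pics/w{k}.png"),*u)))
K=[(a,blob(a["image"],261,193,14)),(t,blob(t["image"],381,262,14)),(cams[0],blob(cv2.imread("pics/w0.png"),336,289)),(cams[1],blob(cv2.imread("pics/w1.png"),332,364))]
for nm,L,m in (("handle",H,grip(0)),("knob",K,knob(0))):
    print(nm,[(np.round(b[0],1).tolist(),b[1].tolist()) for _,b in L])
    for sel in (L,L[:3],[L[0]]+L[2:],L[2:]):
        X,e=tri([(q,b[0]) for q,b in sel]); print(inv(X),e.tolist(),"model",np.round(np.array(m)*1e3,1))
E
```

```text
handle [([383.5, 267.8], [11.5, 10.75]), ([260.2, 232.4], [20.25, 15.5]), ([317.5, 126.6], [42.75, 44.0]), ([334.6, 133.9], [31.75, 33.0]), ([389.1, 93.7], [26.25, 28.0])]
[ 18.2 198.3  89.9] [-0.1, -0.1, -7.6, 0.2, 0.5, -0.0, -0.1, -0.0, -0.5, 0.3] model [ 18.  197.8  92.9]
[ 17.9 198.2  89.1] [-0.2, 0.2, -7.5, 0.2, 0.0, 0.2] model [ 18.  197.8  92.9]
[ 18.1 198.4  90.3] [0.0, -0.3, 0.4, -0.1, -0.1, -0.1, -0.5, 0.3] model [ 18.  197.8  92.9]
[ 17.9 198.3  94.3] [0.1, -0.1, -0.2, 0.1, 0.0, -0.0] model [ 18.  197.8  92.9]
knob [([263.0, 192.9], [7.5, 7.75]), ([381.1, 263.2], [8.5, 8.0]), ([335.8, 289.7], [23.5, 24.25]), ([334.2, 365.3], [20.0, 17.0])]
[  -1.3 -166.7   89.2] [0.1, -1.3, 0.3, -0.5, -0.1, 0.6, 0.1, -1.5] model [   0.  -169.8   87. ]
[  -1.3 -166.7   87.2] [-0.1, -0.6, 0.3, -0.7, -0.2, -0.2] model [   0.  -169.8   87. ]
[  -1.2 -167.2   88.2] [-0.1, -1.0, -0.1, 0.6, 0.1, -1.6] model [   0.  -169.8   87. ]
[  -1.7 -161.7   99.2] [-0.1, -0.0, 0.1, 0.0] model [   0.  -169.8   87. ]
```

The ball is where the model says, only 3 mm lower, so the grip was too shallow. I'll retry deeper and stop closing at about ball size.

```bash
python3 - <<'E'
from h import *
g=np.array(grip(0))+[0,0,-.003]
r.move_l(at(g,.08),rate=.2)
r.gripper_to(.05,20)
print(r.move_l(at(g,-.008),rot=O,rate=.12,f_stop=8)); print(F())
for w in (.032,.024,.02):
    r.gripper_to(w,20); print(w,F(),r.get_state()["gripper_force"])
E
```

```text
False
(15.7, 'F(svn)', array([-0.7, -0.3,  0.4]), 'tcp(svn)mm', array([ 18.5, 198.1,  66.4]), 'w', 50.1)
0.032 (16.1, 'F(svn)', array([-0.3,  0.1,  0.3]), 'tcp(svn)mm', array([ 18.1, 197.8,  66.1]), 'w', 31.8) 0.0
0.024 (16.5, 'F(svn)', array([-1.1, -0.6, -0.5]), 'tcp(svn)mm', array([ 17.8, 197.7,  65.8]), 'w', 23.7) 0.6406778795644641
0.02 (16.7, 'F(svn)', array([-0.9, -0.3, -1.4]), 'tcp(svn)mm', array([ 17.7, 197.7,  65.8]), 'w', 21.2) 17.106885015964508
```

```bash
python3 - <<'E'
from h import *
r.gripper_to(.032,20)
g=np.array(grip(0))+[0,0,-.003]
for dn in (-.014,-.02):
    r.move_l(at(g,dn),rate=.1,f_stop=8); r.gripper_to(.02,20); print(dn,F(),r.get_state()["gripper_force"])
    if dn>-.02: r.gripper_to(.032)
w=r.snapshot("wrist"); s=r.snapshot("scene")
cv2.imwrite("pics/m2.png",np.hstack([cv2.resize(s["image"][200:300,320:430,::-1],(440,400),interpolation=cv2.INTER_CUBIC),cv2.resize(w["image"][60:460,140:500,::-1],(360,400))]))
E
```

```text
-0.014 (17.6, 'F(svn)', array([-0.5,  0.5, -0.9]), 'tcp(svn)mm', array([ 17.7, 197.6,  59.8]), 'w', 25.8) 19.99116450548172
-0.02 (18.5, 'F(svn)', array([-1. , -0.5, -1.8]), 'tcp(svn)mm', array([ 17.7, 197.6,  53.8]), 'w', 26.8) 19.99982625246048
```

View pics/m2.png

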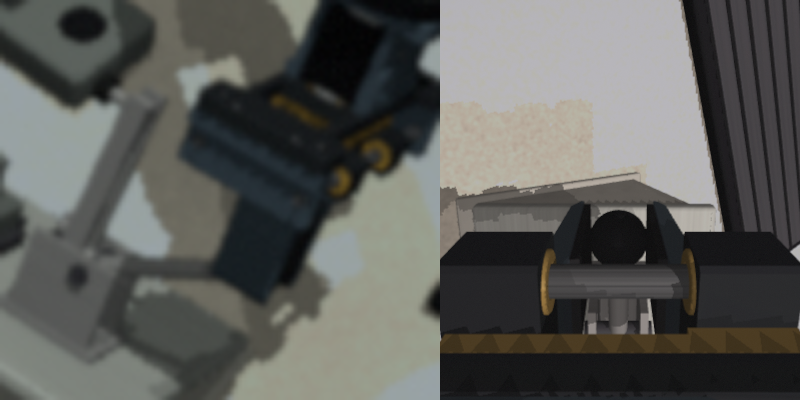

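The gripper's tips retract as it opens, so the ball only sits properly between the pads now (width 26.8 mm, 20 N). I'll throw the clamp from here.

```bash
python3 - <<'E'
from h import *
r.gripper_to(.02,35); print(r.grip_depth,F())
for h in (.15,.3,.5,.7,.9,1.1,1.25,1.38,1.46,1.5):
    g=np.array(grip(h))+[0,0,-.003*(1-h/1.5)]
    r.move_l(at(g,-.02),rate=.1); f=F(); print(h,f)
    if f[-1]<20: print("lost"); break
print(r.get_state()["gripper_force"])
E
```

```text
0.0188 (18.8, 'F(svn)', array([-1.8, -0.4, -0.7]), 'tcp(svn)mm', array([ 17.8, 197.6,  53.9]), 'w', 25.9)
0.15 (19.1, 'F(svn)', array([-1.3, -1.9,  3.6]), 'tcp(svn)mm', array([ 17.7, 189. ,  67.2]), 'w', 26.3)
0.3 (19.4, 'F(svn)', array([-2.1, -2.4,  3.8]), 'tcp(svn)mm', array([ 17.7, 179.1,  78.5]), 'w', 25.9)
0.5 (19.7, 'F(svn)', array([-3.8, -2.8,  0.3]), 'tcp(svn)mm', array([ 17.7, 163.1,  91.5]), 'w', 25.8)
0.7 (20.1, 'F(svn)', array([-3.6, -1.4,  0.7]), 'tcp(svn)mm', array([ 17.6, 145.6, 100.8]), 'w', 26.4)
0.9 (20.4, 'F(svn)', array([-5.6, -0.1,  1.5]), 'tcp(svn)mm', array([ 17.6, 126.9, 106.3]), 'w', 26.1)
1.1 (20.8, 'F(svn)', array([-5.8,  0.1,  3.5]), 'tcp(svn)mm', array([ 17.6, 107.2, 108.1]), 'w', 26.0)
1.25 (21.1, 'F(svn)', array([-6.3,  1.5,  3.8]), 'tcp(svn)mm', array([ 17.5,  92.5, 106.9]), 'w', 26.1)
1.38 (21.4, 'F(svn)', array([-6.1, -0.3,  4.5]), 'tcp(svn)mm', array([ 17.5,  79.6, 103.9]), 'w', 26.2)
1.46 (21.6, 'F(svn)', array([-5.5, -1.1,  4.2]), 'tcp(svn)mm', array([ 17.4,  71.8, 101.3]), 'w', 26.0)
1.5 (21.9, 'F(svn)', array([-5.5, -1.4,  4.7]), 'tcp(svn)mm', array([17.4, 68.2, 99.8]), 'w', 26.2)
35.001062750816345
```

```bash
python3 - <<'E'
from h import *
print(r.move_l(at(grip(1.62),-.02),rate=.05,f_stop=10),F())
r.sleep(.3)
r.gripper_to(.05,20)
tcp=np.array(r.get_state()["position"]); n=RT(P[2]).apply([0,0,-1])
r.move_l(tcp+.12*n,rate=.2)
r.move_to(at(knob(0),.10),O)
a=r.snapshot("scene"); t=r.snapshot("top"); st=r.get_state(); w=r.snapshot("wrist"); c=wcam(st,w)
for p,cc,nm in ((a,a,"scene"),(t,t,"top"),(w,c,"wrist")):
    for k in ("handle_grip","lever_knob"):
        print(nm,k,[(np.round(d["position"]).tolist(),round(d["p"],2)) for d in r.spot_point(p,k)][:2],proj(cc,S(P,*(grip(1.5) if k[0]=="h" else knob(0)))).round())
cv2.imwrite("pics/m3.png",np.hstack([cv2.resize(a["image"][170:290,250:382,::-1],(440,400),interpolation=cv2.INTER_CUBIC),cv2.resize(w["image"][60:460,140:500,::-1],(360,400))]))
print(F())
E
```

```text
True (22.1, 'F(svn)', array([ 0.1, -0.2,  0.5]), 'tcp(svn)mm', array([17.2, 62.4, 97. ]), 'w', 26.2)
scene handle_grip [([339.0, 223.0], 0.89)] [342. 221.]
scene lever_knob [([261.0, 192.0], 0.73)] [262. 192.]
top handle_grip [([299.0, 249.0], 0.6)] [297. 247.]
top lever_knob [([380.0, 264.0], 0.6)] [383. 262.]
wrist handle_grip [] [ 354. -202.]
wrist lever_knob [([317.0, 230.0], 0.58)] [317. 235.]
(25.1, 'F(svn)', array([-0.3, -0.2,  0.3]), 'tcp(svn)mm', array([ 1.000e-01, -1.692e+02,  1.710e+02]), 'w', 50.2)
```

View pics/m3.png

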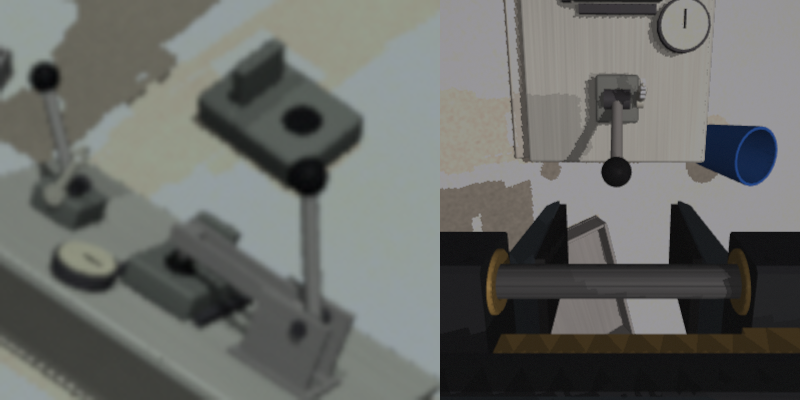

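The clamp is closed: the handle is past normal at scene (339,223) and the foot sits on the cartridge disc. Now the lever.

```bash
cat >> h.py <<'E'
def kn(l): return at(np.array(knob(l))+[-.001,.0015,.001],-.02)
E
python3 - <<'E'
from h import *
print(r.move_l(kn(0),rate=.12,f_stop=8),F())
r.gripper_to(.015,30); print(F(),r.get_state()["gripper_force"])
for l in (.2,.4,.6,.8,.92,1.03):
    r.move_l(kn(l),rate=.1); print(l,F())
a=r.snapshot("scene"); st=r.get_state(); w=r.snapshot("wrist"); c=wcam(st,w)
print([(np.round(d["position"],1).tolist(),round(d["p"],2)) for d in r.spot_point(w,"pointer_tip")+r.spot_point(a,"pointer_tip")],proj(c,S(P,*ptip(1.03))),proj(a,S(P,*ptip(1.03))))
cv2.imwrite("pics/m4.png",np.hstack([cv2.resize(a["image"][180:240,240:306,::-1],(440,400),interpolation=cv2.INTER_CUBIC),cv2.resize(w["image"][60:460,140:500,::-1],(360,400))]))
E
```

```text
False (26.2, 'F(svn)', array([-0.7,  0.4, -0.6]), 'tcp(svn)mm', array([  -0.5, -168.3,   52.4]), 'w', 50.3)
(26.8, 'F(svn)', array([-1.6, -1.3,  4.7]), 'tcp(svn)mm', array([  -1.5, -168.3,   52.2]), 'w', 22.3) 30.000828802585602
0.2 (27.1, 'F(svn)', array([-1. ,  0.9, -0.8]), 'tcp(svn)mm', array([  -1.4, -153.9,   61.5]), 'w', 22.0)
0.4 (27.4, 'F(svn)', array([-0.4,  2.8, -6.3]), 'tcp(svn)mm', array([  -1.4, -138.3,   67.7]), 'w', 22.0)
0.6 (27.7, 'F(svn)', array([-0.2,  0.1, -9.8]), 'tcp(svn)mm', array([  -1.4, -122. ,   71. ]), 'w', 21.8)
0.8 (28.1, 'F(svn)', array([  0.1,  -1.2, -10.1]), 'tcp(svn)mm', array([  -1.4, -105.3,   71.1]), 'w', 22.3)
0.92 (28.3, 'F(svn)', array([ 0. , -1.3, -8.8]), 'tcp(svn)mm', array([ -1.3, -95.3,  69.8]), 'w', 21.9)
1.03 (28.6, 'F(svn)', array([-0.6, -1.7, -5. ]), 'tcp(svn)mm', array([ -1.3, -86.2,  67.5]), 'w', 22.1)
[([321.2, 295.1], 0.68), ([276.9, 215.0], 0.43)] [355.57244532 292.20805539] [275.83380948 213.51933658]
```

View pics/m4.png

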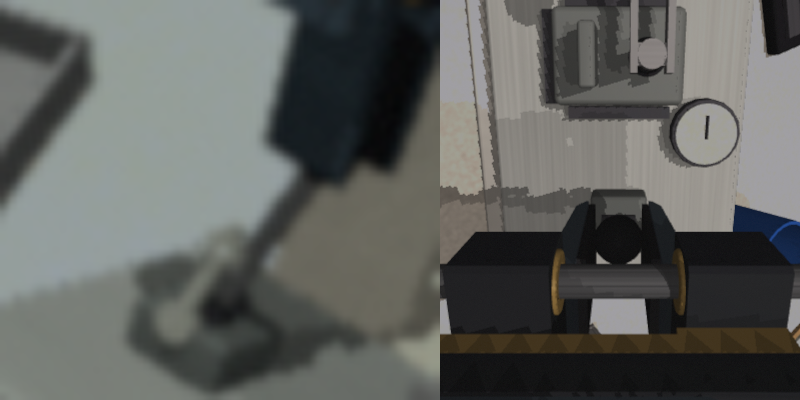

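```bash
python3 - <<'E'
from h import *
a=r.snapshot("scene")
for l in (.8,.9,1.0,1.1,1.2):
    o=[]
    for s in (.021,0):
        d=proj(a,S(P,s,-.115+.06*np.sin(l-.7),.022+.06*np.cos(l-.7)))-proj(a,S(P,s,-.115+.01*np.sin(l-.7),.022+.01*np.cos(l-.7))); o.append(round(np.degrees(np.arctan2(d[0],-d[1])),1))
    print(l,"scene deg from vertical pointer,rod",o)
k=14
z=lambda im,x,y:cv2.resize(im[y:y+42,x:x+28],None,fx=k,fy=k,interpolation=cv2.INTER_CUBIC)
w=cv2.imread("pics/w0.png")[195:237,318:374]
cv2.imwrite("pics/m5.png",cv2.convertScaleAbs(np.hstack([z(a["image"][:,:,::-1],262,198),z(w,0,0)[:, :0],cv2.resize(w[:, 0:28],None,fx=k,fy=k,interpolation=cv2.INTER_CUBIC)[:,:0],z(cv2.imread("pics/scene0.png"),262,198)]),alpha=1.4))
E
```

```text
0.8 scene deg from vertical pointer,rod [np.float64(22.4), np.float64(22.7)]
0.9 scene deg from vertical pointer,rod [np.float64(28.3), np.float64(28.6)]
1.0 scene deg from vertical pointer,rod [np.float64(34.6), np.float64(34.8)]
1.1 scene deg from vertical pointer,rod [np.float64(41.1), np.float64(41.4)]
1.2 scene deg from vertical pointer,rod [np.float64(48.0), np.float64(48.2)]
```

View pics/m5.png

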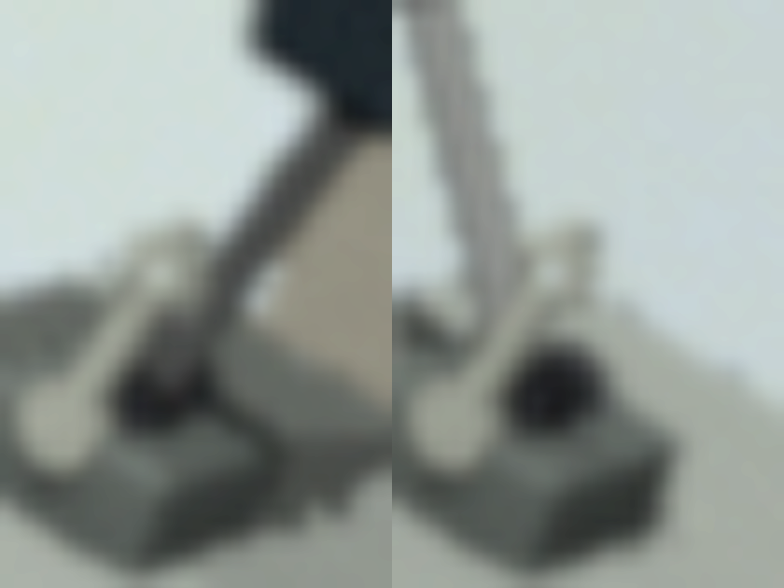

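The rod and pointer are parallel to within about 1° (both ≈33° from vertical), so the lever is in line. Hold, then return it.

```bash
python3 - <<'E'
from h import *
r.sleep(.8)
for l in (.8,.6,.4,.2,.05): r.move_l(kn(l),rate=.1)
print(F()); print(r.move_l(kn(-.08),rate=.05,f_stop=8),F())
r.sleep(.2); r.gripper_to(.05,20)
n=RT(P[2]).apply([0,0,-1]); r.move_l(np.array(r.get_state()["position"])+.11*n,rate=.2)
r.sleep(.2)
a=r.snapshot("scene"); st=r.get_state(); w=r.snapshot("wrist"); c=wcam(st,w)
for p,cc in ((a,a),(w,c)):
    print([(np.round(d["position"],1).tolist(),round(d["p"],2)) for d in r.spot_point(p,"lever_knob")],[proj(cc,S(P,*knob(x))).round(1).tolist() for x in (0,.15)])
# back to clamp handle
g=np.array(grip(1.5))
tgt=[.0175,.0624,.097]  # tcp svn when at stop
r.move_to(S(P,tgt[0],tgt[1],tgt[2]+.12),O)
print(r.move_l(S(P,*tgt),rot=O,rate=.12,f_stop=8),F())
r.gripper_to(.02,35); print(F(),r.get_state()["gripper_force"])
E
```

```text
(31.2, 'F(svn)', array([-4.5, -2.4,  1.9]), 'tcp(svn)mm', array([  -1.4, -165. ,   54.7]), 'w', 22.2)
True (31.4, 'F(svn)', array([ 1.3, -0.1,  1. ]), 'tcp(svn)mm', array([  -1.6, -170.8,   49.8]), 'w', 22.3)
[([263.3, 193.1], 0.6)] [[261.6, 191.9], [265.5, 191.1]]
[([326.4, 235.8], 0.64)] [[328.4, 237.6], [328.7, 226.6]]
False (35.4, 'F(svn)', array([-0.5, -0.1, -0.4]), 'tcp(svn)mm', array([18.1, 62.5, 97.5]), 'w', 49.7)
(35.9, 'F(svn)', array([-1.8,  0.4,  5.2]), 'tcp(svn)mm', array([17.4, 62.5, 97.4]), 'w', 26.0) 35.00113070011139
```

```bash
python3 - <<'E'
from h import *
for h in (1.46,1.38,1.25,1.1,.9,.7,.5,.3,.15,.03):
    g=np.array(grip(h))+[0,0,-.003*(1-h/1.5)]
    r.move_l(at(g,-.02),rate=.1)
    if F()[-1]<20: print("lost",h); break
print(F()); g=np.array(grip(-.1))+[0,0,-.003]
print(r.move_l(at(g,-.02),rate=.05,f_stop=8),F())
r.sleep(.2); r.gripper_to(.05,20)
n=RT(P[2]).apply([0,0,-1]); r.move_l(np.array(r.get_state()["position"])+.13*n,rate=.25)
r.gripper_to(.03,20)
# look at the cartridge from over it
r.move_to(S(P,-.018,0,.15),O)
a=r.snapshot("scene"); st=r.get_state(); w=r.snapshot("wrist"); c=wcam(st,w)
print([(np.round(d["position"],1).tolist(),round(d["p"],2)) for d in r.spot_point(a,"handle_grip")],proj(a,S(P,*grip(0))))
print([(np.round(d["position"],1).tolist(),round(d["p"],2)) for d in r.spot_point(w,"cartridge")],proj(c,S(P,0,0,0)))
fin=[S(P,s,v,.053) for s in(-.023,-.013) for v in (-.018,.018)]; pts=[proj(c,X).round(1) for X in fin]; print(pts)
im=w["image"][:,:,::-1].copy()
for q in pts: cv2.circle(im,tuple(int(x) for x in q),2,(0,0,255),-1)
cv2.imwrite("pics/m6.png",np.hstack([cv2.resize(a["image"][170:290,270:402,::-1],(400,364)),cv2.resize(im[80:310,200:453],(400,364),interpolation=cv2.INTER_CUBIC)])); print(F())
E
```

```text
(39.0, 'F(svn)', array([-7.3,  3.1, -2.3]), 'tcp(svn)mm', array([ 17.9, 196.7,  57.6]), 'w', 26.1)
True (39.2, 'F(svn)', array([1.7, 1. , 5.2]), 'tcp(svn)mm', array([ 17.7, 198.9,  53.6]), 'w', 25.9)
[([382.3, 264.0], 0.63), ([301.5, 254.2], 0.23)] [383.7270725 266.3930379]
[([82.8, 310.3], 0.91), ([334.6, 216.3], 0.77)] [334.35971446 217.90913405]
[array([309.6, 252.4]), array([309.3, 210.2]), array([321.5, 252.3]), array([321.6, 210.2])]
(42.2, 'F(svn)', array([ 0.2,  0.7, -0.7]), 'tcp(svn)mm', array([-17.1,   1.5, 150. ]), 'w', 30.0)
```

View pics/m6.png

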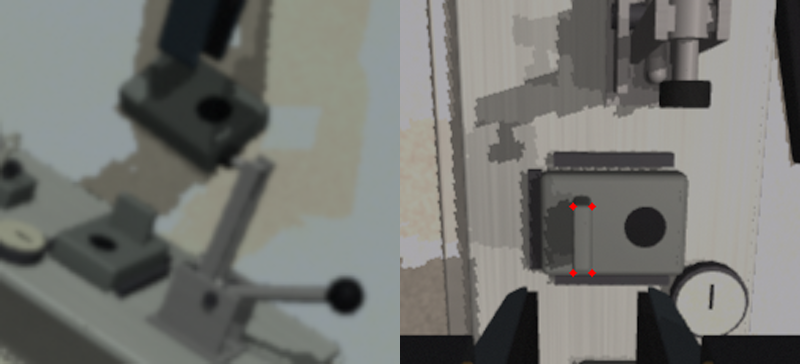

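The clamp is open and the cartridge is still in the nest. The fin lies where predicted, at wrist crop (583,238). Descend with a contact stop, then grip.

```bash
python3 - <<'E'
from h import *
r.gripper_to(.026,20)
r.move_l(S(P,-.0175,.001,.045),rot=O,rate=.15)
hit=r.move_l(S(P,-.0175,.001,-.012),rate=.04,f_stop=4); print(hit,F())
n=RT(P[2]).apply([0,0,-1])
if hit: r.move_l(np.array(r.get_state()["position"])+.004*n,rate=.05)
r.gripper_to(.0,35); print(F(),r.get_state()["gripper_force"])
E
```

```text
True (44.5, 'F(svn)', array([-0. ,  0.3,  3.9]), 'tcp(svn)mm', array([-17.6,   0.9,  -9. ]), 'w', 25.8)
(45.2, 'F(svn)', array([-0.8,  0.8, -0.3]), 'tcp(svn)mm', array([-18.1,   0.7,  -5.1]), 'w', 9.6) 34.99759912490845
```

```bash
python3 - <<'E'
from h import *
n=RT(P[2]).apply([0,0,-1]); p0=np.array(r.get_state()["position"])
r.move_l(p0+.06*n,rate=.1); print(F())
q=np.array(r.get_state()["position"]); r.move_l([q[0],q[1],.30],rate=.2)
T=[.458,-.315]; Y=.036; OT=q4(RT(Y,0)); d=np.array([np.cos(Y),np.sin(Y)])
tx=np.array(T)-.018*d
r.move_to([*tx,.20],OT); st=r.get_state(); print(st["width"],np.round(st["position"],3),st["time_s"])
a=r.snapshot("scene");t=r.snapshot("top")
print([[(np.round(d["position"],1).tolist(),round(d["p"],2)) for d in r.spot_point(a,"tray")],proj(a,np.array([*T,0]))],[[(np.round(d["position"],1).tolist(),round(d["p"],2)) for d in r.spot_point(t,"tray")],proj(t,np.array([*T,0]))])
r.move_l([*tx,.03],rate=.12)
hit=r.move_l([*tx,-.012],rate=.03,f_stop=3); st=r.get_state(); print(hit,np.round(st["position"],4),st["time_s"],np.round(st["contact_force"],1))
t=r.snapshot("scene"); cv2.imwrite("pics/m7.png",cv2.resize(t["image"][130:250,150:300,::-1],(750,600),interpolation=cv2.INTER_CUBIC))
E
```

```text
(45.9, 'F(svn)', array([-1.5,  0.1, -1.2]), 'tcp(svn)mm', array([-18.4,   0.6,  54.5]), 'w', 9.8)
0.010004032872792496 [ 0.44  -0.315  0.2  ] 48.4333
[[([212.8, 199.7], 0.73)], array([214.91443996, 198.80449332])] [[([437.9, 281.7], 0.94), ([459.1, 270.2], 0.31)], array([438.77699793, 280.08124061])]
True [ 0.4399 -0.3155 -0.0019] 51.1917 [-1.1  0.7  3.2]
```

View pics/m7.png

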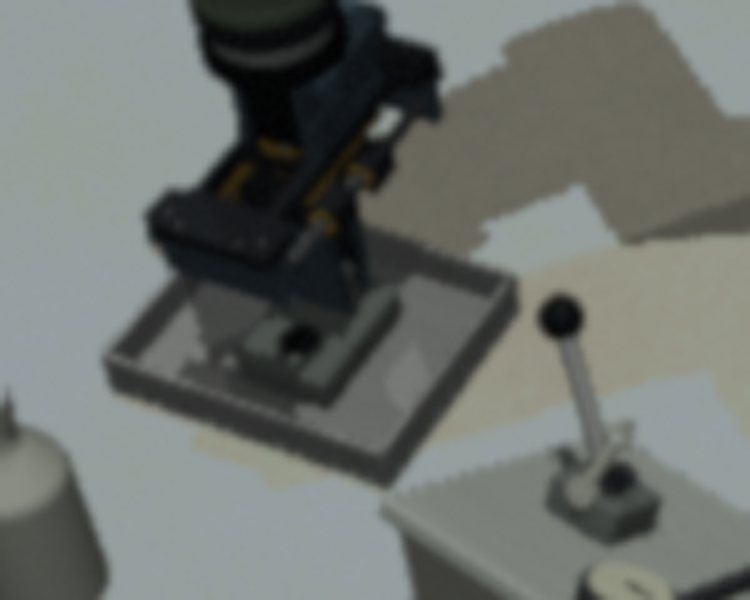

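The cartridge rests on the tray floor: contact came at the predicted height and it sits mid-tray in the picture. Release, retreat and hand in.

```bash
python3 - <<'E'
from h import *
r.gripper_to(.03,10); p=np.array(r.get_state()["position"])
r.move_l([p[0],p[1],.2],rate=.15); r.sleep(.3)
t=r.snapshot("top"); a=r.snapshot("scene")
for c,n in ((t,"top"),(a,"scene")):
    print(n,[(np.round(d["position"],1).tolist(),round(d["p"],2)) for d in r.spot_point(c,"cartridge")],proj(c,np.array([.458,-.315,.004])).round(1),[(np.round(d["position"],1).tolist(),round(d["p"],2)) for d in r.spot_point(c,"handle_grip")])
cv2.imwrite("pics/m8.png",cv2.resize(a["image"][130:310,150:400,::-1],(800,576),interpolation=cv2.INTER_CUBIC)); print(r.get_state()["time_s"])
E
```

```text
top [([336.7, 323.3], 0.75), ([440.3, 278.0], 0.59)] [439.1 279.9] [([253.1, 234.7], 0.5), ([363.8, 249.5], 0.21)]
scene [([333.2, 207.2], 0.85), ([214.6, 199.1], 0.74)] [214.7 197.8] [([383.3, 267.3], 0.82)]
53.85
```

View pics/m8.png

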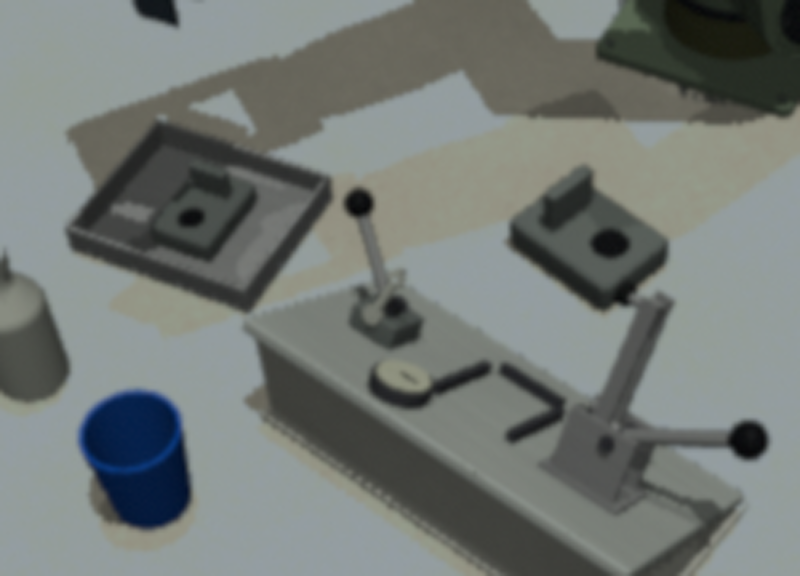

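The cartridge lies flat in the tray at crop (203,210), the clamp is open and the lever is at its rest.

```bash
python3 -c "
from h import *
print(r.finish_job())"
```

```text
the job is handed in; nothing more can be done
None
```

The job is handed in at about 54 s of the 72 s allowed: I clamped the cartridge, held the lever in line with the pointer for over half a second, returned it to rest, opened the clamp, and set the cartridge flat in the tray; the hand-in call gave no verdict.

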